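# Close and lock the bench fume extractor

### The job

The fume extractor on the glass-painting bench has been left open with a paint jar standing in its filter bay. Lift the jar out and set it down gently, upright, on the sheet of cardboard, then swing the cover fully shut and lock it: press in each of the two slotted quarter-turn studs and turn it a quarter turn clockwise until it is held in its catch, then let go. Leave the bottle, tumbler, mug and small jars standing round about where they are.

Things in the scene. Friction and masses are not known exactly. Their poses are not given: they have to be found in the camera images.
- extractor: Low grey fume extractor, fixed: housing 250 (x) by 200 (y) by 75 mm high, open on top, walls 6 mm, duct stub on +x. Origin: centre of its underside, z up. Filter bay 238 mm along x, y from -45 to +94 mm, white pleated filter in it with its top at z = 23; the rest is a ledge 52 mm high with the steel catches. Cover hinge line along x at y = +100, z = +75 mm.
- cover (a joint): Opening angle of the aluminium cover in rad: 0 shut (lying on the rim, top face 81 mm above the bench), 1.57 upright, limit 1.9. Plate 250 by 200 by 6 mm, 0.25 kg, on a stiff hinge (0.32 N m friction) that stays where it is left, so it must be pushed all the way. It stands up along the housing's +y side when open.
- cover_edge (a point): Middle of the cover's free edge, on the top (outer) face: 200 mm from the hinge line. Frame axes as the housing's when shut; z is normal to the outer face.
- near_stud_grip (a point): Centre of the near stud's dark steel thumb bar, on the stud's axis, 25 mm above the cover's outer face when not pressed. Bar 34 mm long (this frame's y), 10 thick (x: pinch here), 22 tall (z, the stud's axis), coin slot along its top; below it only a 13 mm stem. It sits 30 mm in from the cover's free edge, -85 mm along the housing's x from the middle.
- near_stud (a joint): Turn of the near stud in rad: 0 as found (unlocked, bar along the housing's y), growing clockwise seen from above to a stop at 1.62. It turns freely (0.015 N m) but only while pressed in over 6.5 mm (else it is blocked and must not be forced); it is caught at about 1.57 (bar along the housing's x), with 0.12 rad of play either way.
- near_stud_press (a joint): How far the near stud is pressed in, in m: 0 at rest (sprung out), bottoms at 0.010. Spring 4 N at the start, 8.5 N fully in. Let go after the quarter turn with the cover shut, it springs back part way and is held in its catch at 0.003; let go half turned it jams at 0.0065, not caught. With the cover open it finds no catch and springs back to 0.
- far_stud_grip (a point): Centre of the far stud's dark steel thumb bar, on the stud's axis, 25 mm above the cover's outer face when not pressed. Bar 34 mm long (this frame's y), 10 thick (x: pinch here), 22 tall (z, the stud's axis), coin slot along its top; below it only a 13 mm stem. It sits 30 mm in from the cover's free edge, +85 mm along the housing's x from the middle.
- far_stud (a joint): Turn of the far stud in rad: 0 as found (unlocked, bar along the housing's y), growing clockwise seen from above to a stop at 1.62. It turns freely (0.015 N m) but only while pressed in over 6.5 mm (else it is blocked and must not be forced); it is caught at about 1.57 (bar along the housing's x), with 0.12 rad of play either way.
- far_stud_press (a joint): How far the far stud is pressed in, in m: 0 at rest (sprung out), bottoms at 0.010. Spring 4 N at the start, 8.5 N fully in. Let go after the quarter turn with the cover shut, it springs back part way and is held in its catch at 0.003; let go half turned it jams at 0.0065, not caught. With the cover open it finds no catch and springs back to 0.
- jar: The paint jar in the filter bay: amber glass with a paper label and a black cap, 48 mm in diameter, 85 mm tall, about 0.18 kg, standing on the filter so that it pokes 33 mm above the rim and keeps the cover from shutting. Origin at the centre of its base, z up.
- cardboard: Plain brown cardboard sheet fixed flat on the bench, 170 (x) by 160 (y) by 4 mm, to the robot's right. Origin at the centre of its underside.
- wine_bottle: Bystander: green glass bottle, 74 mm wide, 260 mm tall, origin under its base.
- tumbler: Bystander: blue glass tumbler, 76 mm wide, 130 mm tall, origin under its base.
- mug: Bystander: white mug, 80 mm wide, 90 mm tall, origin under its base.
- paint_a: Bystander: small amber paint jar, 44 mm wide, 60 mm tall, not the one in the bay; origin under its base.
- paint_b: Bystander: small clear paint jar, 44 mm wide, 60 mm tall; origin under its base.

How it is judged:
By the outcome, as a careful person would: the job done as asked, in the order asked, and still so for the second after the job is handed in, with the robot touching nothing.
It also fails if it takes over 70 s, if anything falls off the work surface, if the arm or the gripper's body presses on something with over 40 N, if the wrist force passes 120 N, or if a joint passes its speed limit or range.

### The arm

A 7-joint arm with a two-finger parallel gripper is mounted at the origin on the work surface. World frame = base frame: x ahead of the robot, y to its left, z up, the work surface at z = 0. Lengths are in mm, angles in rad, forces in N, time in s.
With the tool pointing down it reaches from about 400 to 900 mm from the base axis. Payload 5.6 kg.
Tool frame: the origin (TCP) lies midway between the tips of the shut fingers; the grasp point (between the pads) lies 19 mm behind it; z points along the fingers, y is the line along which they close (so a half turn about z gives the same grasp; the last joint's range is limited). The gripper opens to 92 mm and grips with 3 to 60 N. Pads are 20 mm wide; open, the fingers measure 128 mm over their backs; the gripper's body (75 mm by 189 mm) begins 69 mm behind the grasp point.
Start: joints at [-1.366, 0.468, -0.012, 1.603, 0.006, 1.071, -0.056], TCP at [159.469, 630.142, 190.492] pointing down, gripper open.
Joint ranges: [-2.53, 2.53], [-0.31, 2.02], [-1.57, 1.55], [0.28, 2.44], [-1.29, 4.43], [0.15, 1.84], [-2.92, 2.92]. Speed limits (rad/s): [2.57, 2.57, 3.14, 3.14, 3.14, 3.14, 3.14].

### API

Orientations are given as a rotation vector (axis times angle).
In Python, from station import manip, eyes, finder gives the robot as it stands.
- The arm moves only by the shell command python3 -m creep 'ROWS'. ROWS is text: rows parted by semicolons, each of 5 numbers parted by spaces: the shift along the tool's x, y, z in m, then the turn about the tool's z in degrees, then the finger opening in m, from 0 to 0.0919. In form: dx dy dz yaw claw; .... A call has 1 to 5 rows; each row shifts and turns the commanded pose from where the row before left it, along the tool's axes as they then stand; what a row does not reach is not made up. A row lasts 1/8 s, in which the tool goes at most 62.5 mm and 10.7 degrees, less where a joint would pass 70% of its speed; a pose out of reach is approached as far as the arm can. A call is refused whole if a number of a shift passes 0.0625 or a number of a turn 10.7, either way. A call with a gripper value outside its range is refused whole. The fingers move at their own pace and stop on an object; the grip force is fixed at half the most. Time passes only in rows, so rows that do not move let the fingers close. It gives the time, the measured TCP pose, the force, the opening and the grip force at its end, in the units of the state.
- manip.read_state(): the state, without advancing time (a new reading comes with each control period).
- eyes.camera(name): name is "side" or "top" or "wrist"; returns a dict with "pixels" (420x560x3 uint8, red, green, blue), "z_map" (420x560 float32, mm along the optical axis (not along the pixel's ray), 0 where there is no reading), "vertical_fov" (degrees; the focal length in pixels is half the picture's height over the tangent of half this angle, whatever the lens; pixels are square), "cx", "cy" (the principal point, pixels), "R" (3x3) and "t" (3): a world point X has camera coordinates R X + t; the wrist camera has in their place "hand_eye" (4x4, takes a point from camera to tool coordinates, whose origin is the TCP and whose axes are the flange's). Camera axes: x right, y down, z forward; pixel columns grow to the right and rows downward; lengths in mm; the calibration is good to about 2 mm. A picture is of the moment at which its call begins: read the wrist's pose just before it.
- manip.hand_in(): hands the job in; it is judged then, once.
Trained networks look in a picture, given as the dict that the camera call returned (one of the last four; its "shot" number tells which), for a name from the list of things; names that differ only in an ending like _2 or _b are one class to them, and where a whole thing is asked for, a point or a joint stands for the part that bears it (a point fixed in the world has none). Each returns a list of dicts, best first, with "confidence" (0 to 1); they miss things now and then, are a little off and sometimes report something else, mostly with a low value. They report only what shows in the picture. A call takes as long as a camera call.
- finder.boxes_of(label, picture): "bbox" ([centre column, centre row, width, height] in pixels, round what is visible of it).
The state is a dict: "time": time; "q": joint angles; "joint_vel": joint speeds; "tau": joint torques, N m; "tool_pos": TCP position; "eef_rot": TCP orientation; "force": force on the tool from outside, world axes, zero at the start; "moment": the same for the moment, N m; "finger_gap": finger opening in mm; "grasp_force": force on a finger pad.
Only numpy, scipy, OpenCV 4.12 (cv2) and the standard library are available. Lean on these libraries where they do the work, as an engineer would, in place of code of your own. Each camera call takes 0.05 s, during which the arm holds its last target. There are 200 camera calls.

## Working session

There is one attempt and no reset: what is moved stays moved. The work goes in short steps, Python scripts to look and compute and a shell command to move; the robot and the scene stay as the last step left them, time stands still between calls to the robot, and variables do not carry over. Pictures are saved under pics/ and viewed, at most 10 in all, crops included, and the job is handed in when it is done.

```bash
ls; mkdir -p pics; cat > h.py <<'E'
import numpy as np, cv2
from station import manip, eyes, finder
from scipy.spatial.transform import Rotation as Ro
def shot(n):
    s=manip.read_state(); p=eyes.camera(n)
    d=p["z_map"]; H=d.shape[0]; f=H/2/np.tan(np.radians(p["vertical_fov"])/2)
    v,u=np.mgrid[:d.shape[0],:d.shape[1]]
    C=np.stack([(u-p["cx"])/f*d,(v-p["cy"])/f*d,d],-1)
    if "R" in p: X=(C-np.array(p["t"]).ravel())@np.array(p["R"])
    else:
        T=np.array(p["hand_eye"]); X=C@T[:3,:3].T+T[:3,3]
        X=X@Ro.from_rotvec(s["eef_rot"]).as_matrix().T+np.array(s["tool_pos"])
    X[d==0]=np.nan
    return p,X
def save(p,n): cv2.imwrite("pics/"+n+".png",np.array(p["pixels"])[...,::-1])
E
python3 - <<'E'
from h import *
np.set_printoptions(precision=1,suppress=True)
s=manip.read_state(); print(s["tool_pos"],s["eef_rot"],Ro.from_rotvec(s["eef_rot"]).as_matrix())
ims=[]
for n in ["top","side"]:
    p,X=shot(n); ims.append(np.array(p["pixels"])[...,::-1])
    save(p,n)
    for l in ["extractor","cover","jar","cardboard","near_stud_grip","far_stud_grip","wine_bottle","tumbler","mug","paint_a","paint_b"]:
        for b in finder.boxes_of(l,p)[:2]:
            c,r,w,h=b["bbox"]; 
            Y=X[int(max(0,r-h/4)):int(r+h/4)+1,int(max(0,c-w/4)):int(c+w/4)+1].reshape(-1,3)
            print(n,l,round(b["confidence"],2),np.array(b["bbox"]),np.nanmedian(Y,0))
E
```

```text
pics
[159.3 629.5 189.5] [-0.4 -3.1  0. ] [[-1.   0.2 -0. ]
 [ 0.2  1.  -0. ]
 [-0.  -0.  -1. ]]
top extractor 0.61 [229.1 197.3 119.1 102.4] [585.8 179.1  26.7]
top cover 0.71 [196.1 196.2  42.  106.1] [571.9 241.2 200.1]
top cover 0.26 [247.8 202.9  14.8  21.4] [566.  116.5 108.3]
top jar 0.72 [248.8 203.1  18.7  18.3] [567.  113.3 107.9]
top cardboard 0.6 [380.6 240.   66.3  66.7] [ 472.7 -267.4    4.3]
top far_stud_grip 0.68 [469.6 251.5  25.   13.3] [ 443.  -505.2   57.4]
top wine_bottle 0.92 [455.5 183.2  51.3  33.7] [ 616.8 -427.2  175.6]
top tumbler 0.94 [115.2 211.8  42.8  24.5] [542.5 506.5  52.5]
top mug 0.97 [103.8 267.1  41.1  32.9] [384.1 542.6   9.2]
top paint_a 0.68 [373.9 158.4  17.4  14.4] [ 704.3 -237.    60.5]
top paint_a 0.64 [470.7 252.7  23.2  13.7] [ 438.8 -506.9   58.5]
top paint_b 0.68 [373.9 158.4  17.4  14.4] [ 704.3 -237.    60.5]
top paint_b 0.64 [470.7 252.7  23.2  13.7] [ 438.8 -506.9   58.5]
side extractor 0.8 [283.2 164.9  97.2 126. ] [581.4 207.9  74.8]
side extractor 0.22 [360.2 270.8  14.8  17.2] [ 707.7 -256.4   57.9]
side cover 0.98 [271.8 137.1  77.7  70.8] [559.7 232.  173.6]
side jar 0.7 [286.8 183.8  17.7  25.8] [578.  102.6  78.8]
side cardboard 0.82 [287.5 301.2  58.8  47.7] [ 484.2 -273.1    3.9]
side near_stud_grip 0.2 [282.4 163.3  98.1 126.1] [578.7 209.5  80.5]
side wine_bottle 0.55 [356.1 327.6  34.1  61.4] [ 611.  -466.7  169.3]
side tumbler 0.81 [251.5 105.3  22.3  22.6] [539.3 500.8 106.6]
side mug 0.92 [211.4 116.5  22.   35.1] [388.4 487.2  57.9]
side paint_a 0.85 [292.6 383.2  17.2  19.3] [ 432.9 -526.9   59.1]
side paint_a 0.78 [360.6 269.8  16.8  19. ] [ 709.6 -254.3   58.3]
side paint_b 0.85 [292.6 383.2  17.2  19.3] [ 432.9 -526.9   59.1]
side paint_b 0.78 [360.6 269.8  16.8  19. ] [ 709.6 -254.3   58.3]
```

View pics/top.png

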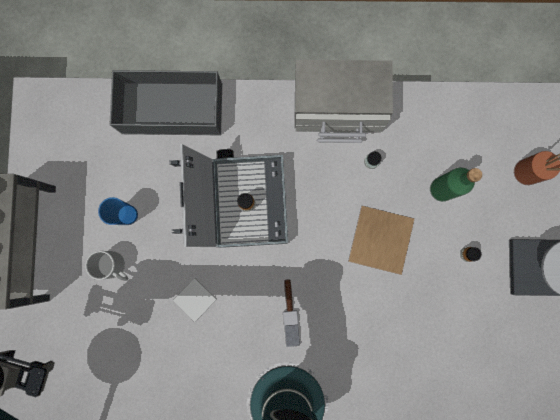

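View pics/side.png

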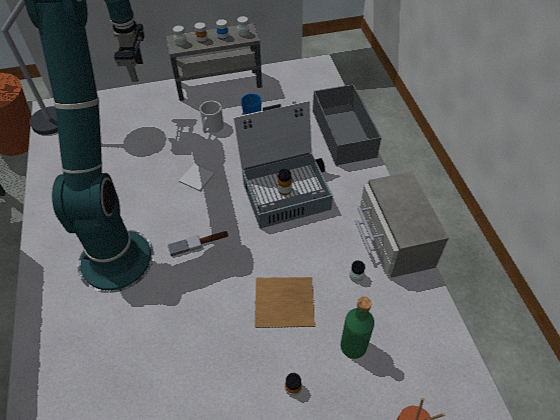

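```bash
python3 - <<'E'
from h import *
np.set_printoptions(precision=1,suppress=True)
s=manip.read_state(); print(Ro.from_rotvec(s["eef_rot"]).as_matrix().round(3).tolist())
for n in ["top","side"]:
    p,X=shot(n)
    P=X.reshape(-1,3); P=P[np.isfinite(P).all(1)]
    inb=(abs(P[:,0]-580)<190)&(abs(P[:,1]-160)<170)
    z=P[:,2]
    j=P[inb&(z>98)&(z<112)&(np.hypot(P[:,0]-567,P[:,1]-113)<35)]; 
    if len(j): print(n,"jartop",len(j),(j.min(0)+j.max(0))/2,j.mean(0),np.ptp(j,0))
    c=P[inb&(z>120)&(z<300)&(P[:,1]>180)]; 
    m=c.mean(0); u,sv,vt=np.linalg.svd(c-m,full_matrices=False); print("cover",len(c),m,vt.round(3),sv,c.min(0),c.max(0))
    for zz in (100,150,200,250): 
        q=c[abs(c[:,2]-zz)<20]; print(zz,len(q),q.min(0) if len(q) else 0,q.max(0) if len(q) else 0)
    r=P[inb&(z>70)&(z<80)]
    cv=cv2.minAreaRect(r[:,:2].astype(np.float32)); print("rim",len(r),cv)
    k=P[(abs(P[:,0]-472)<120)&(abs(P[:,1]+267)<110)&(z>2.2)&(z<8)]; print("card",cv2.minAreaRect(k[:,:2].astype(np.float32)),np.median(k,0))
E
```

```text
[[-0.969, 0.245, 0.0], [0.245, 0.969, 0.0], [-0.0, 0.0, -1.0]]
top jartop 184 [571.9 124.6 106.3] [572.2 124.5 107.7] [41.7 41.6 11.2]
cover 2677 [565.7 244.  210.4] [[-1.  -0.1 -0. ]
 [-0.   0.2  1. ]
 [-0.1  1.  -0.2]] [3712.8 2484.1  329.6] [441.8 214.  120. ] [692.1 300.2 285.1]
100 0 0 0
150 548 [444.2 216.5 130.1] [692.1 243.6 170. ]
200 584 [443.1 227.2 180. ] [690.7 286.3 219.8]
250 950 [441.9 232.  230.1] [689.9 300.2 270. ]
rim 742 ((576.2626342773438, 116.03453063964844), (250.6156768798828, 204.0906219482422), 4.173580169677734)
card ((471.76446533203125, -266.93536376953125), (219.9664306640625, 239.3714599609375), 89.93844604492188) [ 470.6 -268.2    4.4]
side jartop 120 [576.1 121.9 105. ] [575.5 119.  106.2] [41.1 47.  14. ]
cover 3191 [568.9 238.6 200.7] [[-1.  -0.1  0. ]
 [-0.   0.2  1. ]
 [ 0.1 -1.   0.2]] [4057.1 2610.7  239.2] [445.1 206.6 120. ] [697.3 296.6 284.9]
100 0 0 0
150 762 [447.  210.  130.1] [697.3 246.2 170. ]
200 814 [445.7 216.6 180.1] [696.1 257.5 219.9]
250 914 [445.2 227.1 230.1] [693.8 296.6 270. ]
rim 630 ((580.3697509765625, 113.23561096191406), (252.4982147216797, 212.97454833984375), 4.3454108238220215)
card ((472.06573486328125, -267.02587890625), (239.8385009765625, 219.86314392089844), 0.022304464131593704) [ 472.7 -275.8    4.3]
```

The top view shows the open extractor at about (235,198), with the jar at (246,201) in its bay. The cover stands to the left of it (+y) and the cardboard is at (381,240). The side view agrees. The housing is near (577,115) mm with a yaw of about 4.2°. I'll rise while turning, then cross over to above the jar.

```bash
python3 -m creep '0 0 -0.02 10.2 0.0919; 0 0 -0.03 10.2 0.0919; 0 0 -0.03 10.2 0.0919; 0 0 -0.03 10.2 0.0919; 0 0 -0.03 10.2 0.0919'
python3 -m creep '0 0 -0.03 10.2 0.0919; 0 0 -0.03 10.4 0.0919; -0.02 0.014 0 0 0.0919; -0.04 0.028 0 0 0.0919; -0.04 0.028 0 0 0.0919'
python3 -m creep '-0.04 0.028 0 0 0.0919; -0.04 0.028 0 0 0.0919; -0.04 0.028 0 0 0.0919; -0.04 0.028 0 0 0.0919; -0.04 0.028 0 0 0.0919'
python3 -m creep '-0.04 0.028 0 0 0.0919; -0.04 0.028 0 0 0.0919; -0.04 0.028 0 0 0.0919; -0.04 0.028 0 0 0.0919; -0.037 0.026 0 0 0.0919'
```

```text
time: 1.92
tool_pos: [159.4, 630.1, 331.6]
eef_rot: [-1.7, -2.642, -0.0]
force: [0.1, 0.4, 0.2]
finger_gap: 91.7
grasp_force: 0.0
time: 2.55
tool_pos: [237.2, 534.5, 390.4]
eef_rot: [2.137, 2.302, 0.0]
force: [1.3, 1.1, 0.8]
finger_gap: 92.1
grasp_force: 0.0
time: 3.18
tool_pos: [391.7, 344.9, 390.8]
eef_rot: [-2.138, -2.301, -0.001]
force: [-0.1, 0.6, 0.0]
finger_gap: 91.9
grasp_force: 0.0
time: 3.8
tool_pos: [543.8, 158.5, 390.8]
eef_rot: [2.139, 2.301, 0.001]
force: [0.3, -0.1, -0.3]
finger_gap: 91.8
grasp_force: 0.0
```

```bash
cat > m.py <<'E'
from h import *
np.set_printoptions(precision=1,suppress=True)
p,X=shot("wrist"); save(p,"w1")
P=X.reshape(-1,3); P=P[np.isfinite(P).all(1)]; z=P[:,2]
j=P[(z>100)&(z<114)&(np.hypot(P[:,0]-573,P[:,1]-122)<45)]
if len(j): print("jartop",len(j),(j.min(0)+j.max(0))/2,j.mean(0),np.ptp(j,0), np.median(j,0), cv2.minEnclosingCircle(j[j[:,2]>np.median(j[:,2])-3][:,:2].astype(np.float32)))
inb=(abs(P[:,0]-580)<160)&(abs(P[:,1]-115)<130)
r=P[inb&(z>69)&(z<80)]; print("rim",len(r),cv2.minAreaRect(r[:,:2].astype(np.float32)),np.median(r,0))
s=manip.read_state(); R=Ro.from_rotvec(s["eef_rot"]).as_matrix(); print(R,s["tool_pos"])
for b in finder.boxes_of("jar",p): print(b)
E
python3 m.py
```

```text
jartop 771 [570.7 125.9 105.3] [570.6 126.9 107.5] [41.8 42.7 10.1] [570.6 126.8 107.6] ((570.9195556640625, 125.8559799194336), 21.5133113861084)
rim 2929 ((574.3751220703125, 115.55582427978516), (250.3540802001953, 201.1632843017578), 3.896238327026367) [563.3 133.8  74.6]
[[-0.1  1.   0. ]
 [ 1.   0.1 -0. ]
 [-0.   0.  -1. ]] [546.8 152.1 390.8]
{'bbox': [303.4, 191.9, 31.0, 37.5], 'confidence': 0.58}
```

View pics/w1.png

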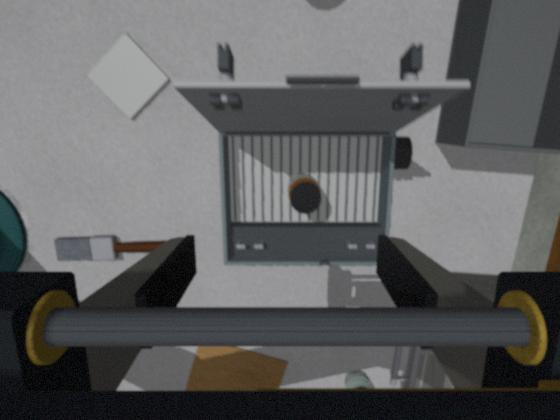

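```bash
python3 -c "
from h import *
p,X=shot('wrist');print(np.array(p['hand_eye']).round(2).tolist());s=manip.read_state();print(s['q'],s['tool_pos'])
P=X.reshape(-1,3);P=P[np.isfinite(P).all(1)]
c=P[(P[:,2]>90)&(P[:,2]<295)&(P[:,1]>190)&(abs(P[:,0]-570)<110)&(P[:,1]<330)]
for z in range(90,290,30):
  q=c[abs(c[:,2]-z)<8]
  if len(q): print(z,len(q),np.percentile(q[:,1],[0,5,50,95]))"
```

```text
[[0.0, -0.97, -0.23, 66.17], [1.0, 0.0, 0.0, -0.48], [0.0, -0.23, 0.97, -193.94], [0.0, 0.0, 0.0, 1.0]]
[-0.86673282  0.19544696  0.63399851  1.56806144 -0.11587707  1.41615188
 -0.15585839] [543.89464708 157.34193751 390.54143689]
90 207 [210.88655676 211.7773221  218.24506281 226.11313783]
120 494 [214.78452374 217.48008611 224.32340746 232.2954188 ]
150 617 [221.85779224 223.5750008  231.13935058 238.7296117 ]
180 770 [228.11777923 230.25540808 237.63852737 245.10241683]
210 733 [234.8499111  238.2841479  243.82694816 250.17789057]
240 1746 [233.01265784 236.34686201 251.50568094 288.15870442]
270 2618 [247.17850556 250.21596505 258.42413081 267.07693389]
```

```bash
python3 -m creep '-0.012 0.0085 0.02 0 0.0919; -0.012 0.0085 0.04 0 0.0919; -0.011 0.0085 0.04 0 0.0919; 0 0 0.03 0 0.0919; 0 0 0.01 0 0.0919'; python3 -m creep '0 0 0 0 0.0919; 0 0 0 0 0.0919'; python3 m.py
```

```text
time: 4.58
tool_pos: [569.4, 128.2, 248.8]
eef_rot: [-2.135, -2.302, 0.004]
force: [-0.4, 0.3, 0.1]
finger_gap: 91.8
grasp_force: 0.0
time: 4.82
tool_pos: [571.6, 127.6, 251.9]
eef_rot: [2.137, 2.302, 0.004]
force: [0.1, 1.4, -0.2]
finger_gap: 91.9
grasp_force: 0.0
jartop 1523 [571.1 126.  105. ] [571.1 126.6 107.5] [42.4 42.1 10.1] [571.1 126.8 107.5] ((571.0712890625, 125.93141174316406), 21.4954891204834)
rim 5505 ((574.5567626953125, 115.19679260253906), (250.69522094726562, 201.97137451171875), 4.003678798675537) [570.5 152.9  74.6]
[[-0.1  1.   0. ]
 [ 1.   0.1  0. ]
 [ 0.   0.  -1. ]] [571.6 127.5 252. ]
{'bbox': [284.9, 186.8, 47.5, 51.2], 'confidence': 0.82}
```

```bash
python3 -m creep '-0.0015 -0.0005 0.02 0 0.0919; 0 0 0.04 0 0.0919; 0 0 0.04 0 0.0919; 0 0 0.04 0 0.0919; 0 0 0.03 0 0.0919'; python3 -m creep '0 0 0.015 0 0.0919; 0 0 0.008 0 0.0919; 0 0 0 0 0.0919; 0 0 0 0 0.03; 0 0 0 0 0.03'; python3 -m creep '0 0 0 0 0.03; 0 0 0 0 0.03; 0 0 0 0 0.03'
```

```text
time: 5.55
tool_pos: [570.6, 125.7, 79.6]
eef_rot: [-2.138, -2.302, -0.0]
force: [-0.5, -0.2, 0.4]
finger_gap: 91.8
grasp_force: 0.0
time: 6.18
tool_pos: [571.1, 125.6, 58.3]
eef_rot: [2.138, 2.301, 0.002]
force: [0.5, 1.2, 0.8]
finger_gap: 74.3
grasp_force: 0.0
time: 6.55
tool_pos: [570.8, 125.4, 57.6]
eef_rot: [2.138, 2.301, 0.001]
force: [2.1, -0.0, 2.1]
finger_gap: 43.9
grasp_force: 1.2
```

```bash
python3 -m creep '0 0 0 0 0.03; 0 0 0 0 0.03; 0 0 0 0 0.03'; python3 -m creep '0 0 -0.005 0 0.03; 0 0 -0.02 0 0.03; 0 0 -0.03 0 0.03; 0 0 -0.03 0 0.03; 0 0 -0.03 0 0.03'
```

```text
time: 6.92
tool_pos: [570.9, 125.4, 57.7]
eef_rot: [2.138, 2.301, 0.001]
force: [1.7, 0.7, 0.7]
finger_gap: 43.0
grasp_force: 30.2
time: 7.55
tool_pos: [570.3, 125.2, 174.6]
eef_rot: [-2.139, -2.301, -0.001]
force: [-0.2, -0.1, -2.3]
finger_gap: 42.5
grasp_force: 30.1
```

```bash
python3 -m creep '0 0 -0.02 0 0.03; -0.015 -0.005 -0.01 0 0.03; -0.03 -0.01 0 0 0.03; -0.04 -0.013 0 0 0.03; -0.04 -0.013 0 0 0.03'; python3 -m creep '-0.04 -0.013 0 0 0.03; -0.04 -0.013 0 0 0.03; -0.04 -0.013 0 0 0.03; -0.04 -0.013 0 0 0.03; -0.04 -0.013 0 0 0.03'; python3 -m creep '-0.03 -0.011 0 0 0.03; -0.02 -0.006 0.01 0 0.03; -0.009 -0.003 0.02 0 0.03; 0 0 0.03 0 0.03; 0 0 0.03 0 0.03';python3 -m creep '0 0 0.03 0 0.03; 0 0 0.015 0 0.03; 0 0 0 0 0.03; 0 0 0 0 0.03'
```

```text
time: 8.18
tool_pos: [537.3, -4.7, 202.5]
eef_rot: [-2.139, -2.3, 0.001]
force: [-0.2, -0.2, -2.0]
finger_gap: 42.5
grasp_force: 30.2
time: 8.8
tool_pos: [486.7, -208.5, 202.6]
eef_rot: [-2.139, -2.299, 0.0]
force: [-0.7, 0.5, -0.8]
finger_gap: 42.8
grasp_force: 30.2
time: 9.43
tool_pos: [471.5, -267.5, 111.9]
eef_rot: [-2.14, -2.299, 0.0]
force: [0.7, 0.4, -2.5]
finger_gap: 42.7
grasp_force: 30.1
time: 9.93
tool_pos: [473.5, -267.5, 68.5]
eef_rot: [2.138, 2.3, 0.001]
force: [0.3, -0.8, -2.1]
finger_gap: 42.9
grasp_force: 30.2
```

```bash
python3 -m creep '0 0 0.01 0 0.03; 0 0 0.009 0 0.03; 0 0 0.004 0 0.03; 0 0 0 0 0.03; 0 0 0 0 0.03'; python3 -m creep '0 0 0.002 0 0.03; 0 0 0 0 0.03';python3 -m creep '0 0 0.0015 0 0.03; 0 0 0 0 0.03'; python3 -c "
from h import *
p,X=shot('side');P=X.reshape(-1,3);c,r=0,0
for b in finder.boxes_of('jar',p)[:3]: print(b)
import cv2;im=np.array(p['pixels'])[230:350,220:340,::-1];cv2.imwrite('pics/s2.png',cv2.resize(im,None,fx=5,fy=5,interpolation=cv2.INTER_CUBIC))"
```

```text
time: 10.55
tool_pos: [473.1, -267.0, 44.6]
eef_rot: [2.139, 2.301, 0.0]
force: [-0.6, 0.3, -2.6]
finger_gap: 42.2
grasp_force: 30.1
time: 10.8
tool_pos: [472.9, -266.7, 42.4]
eef_rot: [-2.138, -2.301, -0.0]
force: [-0.2, 0.1, -2.3]
finger_gap: 42.3
grasp_force: 30.1
time: 11.05
tool_pos: [472.9, -266.7, 40.9]
eef_rot: [-2.138, -2.301, 0.0]
force: [-0.0, -0.2, -2.5]
finger_gap: 42.4
grasp_force: 30.1
{'bbox': [286.1, 293.1, 13.8, 25.2], 'confidence': 0.75}
```

View pics/s2.png

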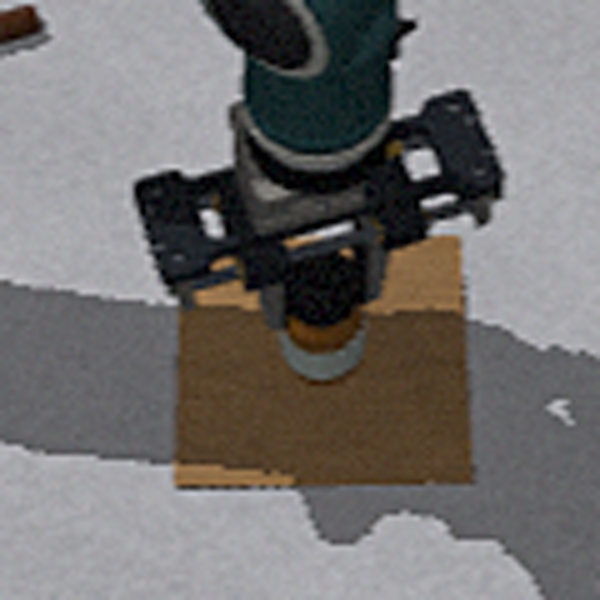

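The crop shows the jar upright in the fingers at about (322,340), over the cardboard and nearly touching it. I'll ease it down by force.

```bash
python3 -m creep '0 0 0.001 0 0.03; 0 0 0 0 0.03';python3 -m creep '0 0 0.001 0 0.03; 0 0 0 0 0.03';python3 -m creep '0 0 0.0005 0 0.03; 0 0 0 0 0.03'
```

```text
time: 11.4
tool_pos: [472.9, -266.8, 39.9]
eef_rot: [-2.139, -2.301, -0.0]
force: [-0.1, 0.3, -2.0]
finger_gap: 42.4
grasp_force: 30.1
time: 11.65
tool_pos: [472.9, -266.8, 38.9]
eef_rot: [-2.139, -2.301, 0.0]
force: [-0.3, 0.1, -1.5]
finger_gap: 42.6
grasp_force: 30.1
time: 11.9
tool_pos: [473.1, -266.9, 38.6]
eef_rot: [2.138, 2.301, 0.0]
force: [-0.5, 0.1, -0.5]
finger_gap: 42.5
grasp_force: 30.2
```

```bash
python3 -m creep '0 0 0.0005 0 0.03; 0 0 0 0 0.05; 0 0 0 0 0.07; 0 0 0 0 0.08; 0 0 0 0 0.08'; python3 -m creep '0 0 -0.01 0 0.08; 0 0 -0.02 0 0.08; 0 0 -0.04 0 0.08; 0 0 -0.05 0 0.08; 0 0 -0.05 0 0.05'; python3 -m creep '0 0 -0.05 0 0; 0 0 -0.05 0 0; 0 0 -0.04 0 0; 0 0 -0.03 0 0; 0 0 0 0 0'; python3 -c "
from h import *
np.set_printoptions(precision=1,suppress=True)
p,X=shot('top')
for c in (175,177,179,180,181,182,183,184,186,190): print(c,X[188,c],X[194,c],X[200,c])
for r,c in ((163,173),(163,176),(231,175),(231,179)): print(X[r,c])
P=X.reshape(-1,3);P=P[np.isfinite(P).all(1)]
j=P[(abs(P[:,0]-472)<50)&(abs(P[:,1]+267)<50)&(P[:,2]>78)&(P[:,2]<100)];print(len(j),(j.min(0)+j.max(0))/2,np.median(j,0),np.ptp(j,0))
p,X=shot('wrist');save(p,'w3')
"
```

```text
time: 12.52
tool_pos: [473.0, -266.8, 37.9]
eef_rot: [-2.139, -2.301, 0.0]
force: [-0.2, 0.4, -0.3]
finger_gap: 77.8
grasp_force: 0.0
time: 13.15
tool_pos: [472.8, -267.1, 210.9]
eef_rot: [2.139, 2.3, 0.001]
force: [1.0, 1.0, 0.6]
finger_gap: 72.0
grasp_force: 0.0
time: 13.78
tool_pos: [473.3, -267.9, 381.3]
eef_rot: [2.136, 2.297, 0.005]
force: [-0.3, -0.3, -0.7]
finger_gap: 22.3
grasp_force: 0.0
175 [618.2 342.1   0.9] [599.7 340.5   5.1] [582.5 341.5  -1.5]
177 [618.3 336.3   0.4] [600.2 335.5   1.2] [582.3 334.8   1.5]
179 [618.1 329.9   2.4] [600.4 329.6   0.9] [583.2 330.7  -6.4]
180 [579.5 262.5 281.6] [565.  261.9 282.1] [551.5 263.2 274.4]
181 [579.5 260.1 281.8] [565.1 259.6 281.8] [550.6 259.  282.5]
182 [580.3 258.9 276.2] [566.1 259.  273.8] [551.1 257.5 278.4]
183 [581.5 258.4 267.7] [566.8 257.8 268.5] [552.  256.7 271.1]
184 [581.4 255.8 268.5] [567.  255.7 267.1] [552.  254.2 271.5]
186 [583.3 253.8 255.7] [568.5 253.3 255.9] [553.7 252.5 257.3]
190 [587.6 250.3 225.9] [571.6 248.5 232.2] [556.4 247.6 234.4]
[645.6 289.  250.5]
[645.2 280.9 253.2]
[478.2 278.2 251.1]
[478.2 268.  253.1]
200 [ 474.9 -267.1   87.3] [ 474.8 -265.9   89.1] [38.7 43.2 17.1]
```

View pics/w3.png

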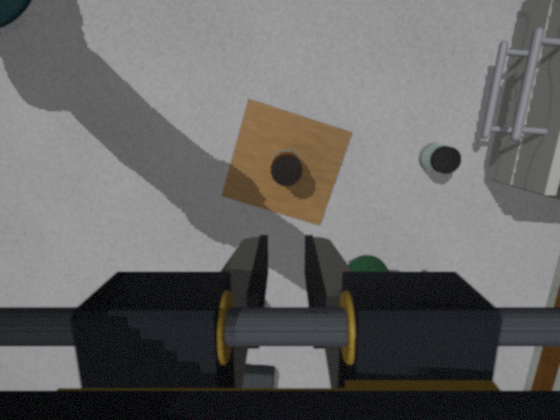

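The wrist view shows the jar upright at about (287,168) near the middle of the cardboard. The bystanders are untouched. Next I'll go over the cover to its back side.

```bash
python3 -m creep '0.02 0.0046 0 0 0; 0.035 0.008 0 0 0; 0.04 0.0092 0 0 0; 0.04 0.0092 0 0 0; 0.04 0.0092 0 0 0'; python3 -m creep '0.04 0.0092 0 0 0; 0.04 0.0092 0 0 0; 0.04 0.0092 0 0 0; 0.04 0.0092 0 0 0; 0.04 0.0092 0 0 0'; python3 -m creep '0.04 0.0092 0 0 0; 0.04 0.0092 0 0 0; 0.04 0.0092 0 0 0; 0.04 0.0092 0 0 0; 0.035 0.008 0 0 0';python3 -m creep '0.03 0.0065 0 0 0; 0.015 0.003 0 0 0; 0 0 0 0 0; 0 0 0 0 0'
```

```text
time: 14.5
tool_pos: [499.4, -88.0, 376.9]
eef_rot: [-2.138, -2.3, 0.002]
force: [-0.3, -0.5, -0.6]
finger_gap: 0.5
grasp_force: 0.0
time: 15.12
tool_pos: [530.8, 114.4, 376.8]
eef_rot: [-2.138, -2.3, 0.003]
force: [-0.1, -1.0, -0.7]
finger_gap: -0.0
grasp_force: 0.0
time: 15.75
tool_pos: [561.2, 312.4, 376.4]
eef_rot: [-2.138, -2.301, 0.005]
force: [0.2, -0.8, 0.5]
finger_gap: 0.5
grasp_force: 0.0
time: 16.25
tool_pos: [568.4, 355.0, 378.1]
eef_rot: [2.141, 2.299, -0.001]
force: [-0.7, -0.1, -0.5]
finger_gap: 0.6
grasp_force: 0.0
```

```bash
python3 -m creep '0 0 0.02 0 0; 0 0 0.04 0 0; 0 0 0.04 0 0; 0 0 0.035 0 0; 0 0 0.015 0 0'; python3 -m creep '-0.02 0 0 0 0; -0.03 0 0 0 0; -0.025 0 0 0 0; -0.01 0 0 0 0; -0.01 0 0 0 0'; python3 -m creep '-0.01 0 0 0 0; -0.01 0 0 0 0; -0.01 0 0 0 0; 0 0 0 0 0'
```

```text
time: 16.88
tool_pos: [567.5, 354.9, 226.5]
eef_rot: [-2.14, -2.299, 0.004]
force: [-0.2, 0.7, 0.2]
finger_gap: 0.1
grasp_force: 0.0
time: 17.5
tool_pos: [575.6, 263.4, 229.4]
eef_rot: [-2.137, -2.302, -0.006]
force: [-0.3, 3.5, 1.9]
finger_gap: 0.2
grasp_force: 1.4
time: 18.0
tool_pos: [577.2, 230.3, 227.7]
eef_rot: [2.14, 2.299, -0.003]
force: [0.8, -1.2, -0.7]
finger_gap: 0.3
grasp_force: 0.0
```

```bash
python3 -m creep '-0.02 0 0.002 0 0; -0.02 0 0.002 0 0; -0.0185 0 0.007 0 0; -0.0185 0 0.007 0 0; -0.016 0 0.0115 0 0'; python3 -m creep '-0.0165 0 0.0115 0 0; -0.0125 0 0.015 0 0; -0.0125 0 0.015 0 0; -0.008 0 0.018 0 0; -0.008 0 0.018 0 0';python3 -m creep '-0.0035 0 0.015 0 0; -0.0035 0 0.015 0 0; 0 0 0.006 0 0; 0 0 0 0 0'
```

```text
time: 18.62
tool_pos: [584.3, 137.5, 198.0]
eef_rot: [2.139, 2.3, 0.0]
force: [0.3, 0.6, 0.7]
finger_gap: 0.5
grasp_force: 0.4
time: 19.25
tool_pos: [588.0, 81.8, 119.5]
eef_rot: [-2.138, -2.301, 0.001]
force: [-0.3, 0.3, 0.1]
finger_gap: 0.3
grasp_force: 0.0
time: 19.75
tool_pos: [588.7, 75.3, 84.7]
eef_rot: [-2.138, -2.302, 0.0]
force: [-0.3, -0.4, 0.5]
finger_gap: 0.3
grasp_force: 0.0
```

```bash
python3 -m creep '0 0 0.003 0 0; 0 0 0.001 0 0; 0 0 0 0 0'; python3 -m creep '0 0 0.001 0 0; 0 0 0.001 0 0; 0 0 0 0 0';
```

```text
time: 20.12
tool_pos: [588.9, 75.2, 81.2]
eef_rot: [2.138, 2.301, 0.001]
force: [-0.6, -0.6, 1.1]
finger_gap: 0.4
grasp_force: 0.0
time: 20.5
tool_pos: [588.7, 75.0, 78.9]
eef_rot: [-2.139, -2.301, 0.0]
force: [0.1, 0.3, 0.5]
finger_gap: 0.3
grasp_force: 0.0
```

```bash
python3 -c "
from h import *
np.set_printoptions(precision=1,suppress=True)
p,X=shot('side');save(p,'s4')
P=X.reshape(-1,3);P=P[np.isfinite(P).all(1)]
Rz=np.array([[.9976,.0698],[-.0698,.9976]]);L=np.c_[(P[:,:2]-[574.5,115.2])@Rz.T,P[:,2]]
for y in range(-90,100,20):
  q=L[(abs(L[:,0]-60)<15)&(abs(L[:,1]-y)<8)];print(y,len(q),np.median(q[:,2]) if len(q) else 0)
im=np.array(p['pixels'])[90:250,200:360,::-1];cv2.imwrite('pics/s5.png',cv2.resize(im,None,fx=3.7,fy=3.7,interpolation=cv2.INTER_CUBIC))"
```

```text
-90 66 83.8220736176198
-70 91 207.78637609070822
-50 48 82.1813833912254
-30 80 208.33989509428122
-10 41 82.70053085599424
10 20 80.95481539268224
30 1 79.80997616672956
50 0 0
70 0 0
90 0 0
```

View pics/s5.png

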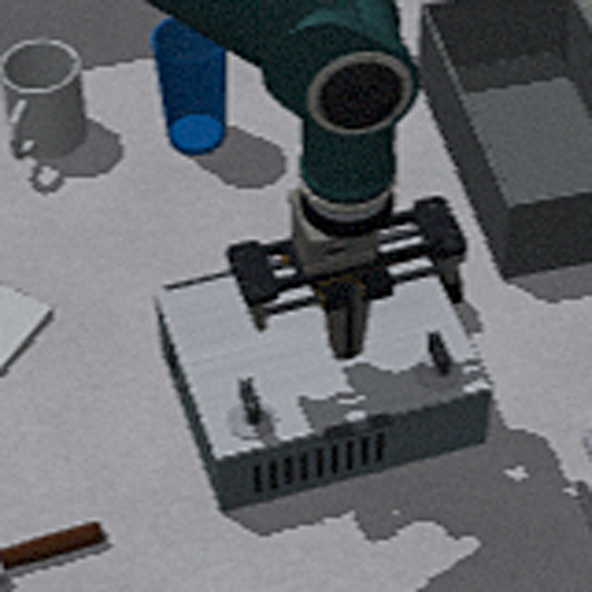

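The cover is down and looks almost shut, with the stud bars at about (250,405) and (440,355). I'll press on it until the force shows it has seated.

```bash
python3 -m creep '0 0 0.001 0 0; 0 0 0 0 0; 0 0 0 0 0'; python3 -m creep '0 0 0.001 0 0; 0 0 0 0 0; 0 0 0 0 0';python3 -m creep '0 0 0.001 0 0; 0 0 0 0 0; 0 0 0 0 0'
```

```text
time: 20.92
tool_pos: [588.8, 75.1, 78.0]
eef_rot: [2.139, 2.301, 0.0]
force: [-0.5, -0.6, -0.2]
finger_gap: 0.2
grasp_force: 0.0
time: 21.3
tool_pos: [588.7, 75.1, 77.0]
eef_rot: [-2.139, -2.301, -0.0]
force: [0.1, 0.7, 0.2]
finger_gap: 0.2
grasp_force: 0.0
time: 21.68
tool_pos: [588.8, 75.1, 76.0]
eef_rot: [2.139, 2.301, 0.0]
force: [0.4, 0.4, -0.0]
finger_gap: 0.3
grasp_force: 0.0
```

```bash
python3 -m creep '0 0 0.001 0 0; 0 0 0 0 0'; python3 -m creep '0 0 0.001 0 0; 0 0 0 0 0';python3 -m creep '0 0 0.001 0 0; 0 0 0 0 0'; python3 -c "
from h import *
p,X=shot('side');print(manip.read_state())
im=np.array(p['pixels'])[140:220,240:340,::-1];cv2.imwrite('pics/s6.png',cv2.resize(im,None,fx=7,fy=7,interpolation=cv2.INTER_CUBIC))"
```

```text
time: 21.92
tool_pos: [588.7, 75.1, 74.9]
eef_rot: [-2.139, -2.301, 0.0]
force: [-0.1, -0.3, -0.4]
finger_gap: 0.6
grasp_force: 0.0
time: 22.18
tool_pos: [588.7, 75.1, 73.9]
eef_rot: [-2.139, -2.301, 0.0]
force: [0.2, 0.3, 1.1]
finger_gap: 0.2
grasp_force: 0.0
time: 22.42
tool_pos: [588.7, 75.1, 72.9]
eef_rot: [-2.139, -2.301, 0.0]
force: [-0.3, -0.5, -0.2]
finger_gap: 0.1
grasp_force: 0.0
{'time': 22.475, 'q': array([-0.51067462,  0.5401339 ,  0.43085179,  1.8578637 , -0.30160493,
        0.80802961,  0.14986   ]), 'joint_vel': array([-0.00081324,  0.00074607, -0.00106411, -0.00046871, -0.0002618 ,
        0.00066245,  0.00072253]), 'tau': array([-1.66063826e-03, -4.81138301e+01,  5.85370436e+00, -1.91625541e+01,
       -4.50539938e-02,  2.63757381e-02,  7.73446500e-04]), 'tool_pos': array([588.7318465,  75.0766821,  72.9588788]), 'eef_rot': array([-2.13855249e+00, -2.30131972e+00,  1.05344932e-04]), 'force': array([-0.16367166,  0.24305987, -0.86676788]), 'moment': array([-0.10943652,  0.05367082,  0.00749517]), 'grasp_force': 0.0, 'finger_gap': 0.48477938943764004}
```

View pics/s6.png

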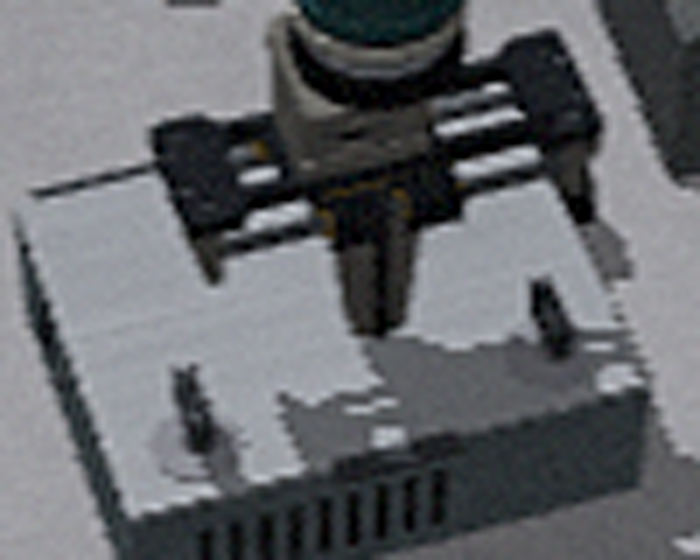

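```bash
python3 -c "
from h import *
np.set_printoptions(precision=2,suppress=True)
for n in ('side','top'):
  p,X=shot(n)
  P=X.reshape(-1,3);P=P[np.isfinite(P).all(1)]
  Rz=np.array([[.9976,.0698],[-.0698,.9976]]);L=np.c_[(P[:,:2]-[574.5,115.2])@Rz.T,P[:,2]]
  q=L[(abs(L[:,0])<115)&(abs(L[:,1])<90)&(abs(L[:,2]-83)<8)]
  a=np.c_[q[:,:2],np.ones(len(q))];c=np.linalg.lstsq(a,q[:,2],rcond=None)[0]
  g=abs(a@c-q[:,2])<3;c=np.linalg.lstsq(a[g],q[g,2],rcond=None)[0];print(n,len(q),c, 'z at edge',c[2]-100*c[1],'hinge',c[2]+100*c[1])
  t=P[(abs(P[:,0]-588)<30)&(abs(P[:,1]-75)<22)&(P[:,2]<120)];print(t[:,2].min() if len(t) else 0)
"
```

```text
side 1980 [ 0.   -0.   81.11] z at edge 81.55877326279185 hinge 80.65702296874852
74.38252705901425
top 1175 [-0.   -0.   81.36] z at edge 81.42497252627196 hinge 81.29104496176556
0
```

```bash
python3 -m creep '0 0 0.001 0 0; 0 0 0 0 0'; python3 -m creep '0 0 0.001 0 0; 0 0 0 0 0';python3 -m creep '0 0 0.001 0 0; 0 0 0 0 0'
```

```text
time: 22.82
tool_pos: [588.7, 75.1, 71.9]
eef_rot: [-2.138, -2.301, 0.0]
force: [-0.7, -0.2, 0.0]
finger_gap: 0.4
grasp_force: 0.0
time: 23.08
tool_pos: [588.7, 75.1, 70.9]
eef_rot: [-2.138, -2.301, 0.0]
force: [0.4, -0.7, 0.0]
finger_gap: 0.5
grasp_force: 0.0
time: 23.32
tool_pos: [588.7, 75.1, 69.9]
eef_rot: [-2.139, -2.301, 0.0]
force: [-0.5, 0.1, 0.3]
finger_gap: 0.3
grasp_force: 0.0
```

```bash
python3 -m creep '0 0 -0.02 0 0; 0 0 -0.04 0 0; -0.01 0 -0.04 0 0.03; -0.03 -0.005 -0.03 0 0.03; -0.03 -0.005 -0.02 0 0.03'; python3 -m creep '-0.03 0 -0.02 0 0.03; 0 0 0 0 0.03; 0 0 0 0 0.03'; cat > st.py <<'E'
from h import *
np.set_printoptions(precision=2,suppress=True)
p,X=shot("wrist"); save(p,"w7")
P=X.reshape(-1,3);P=P[np.isfinite(P).all(1)]
Rz=np.array([[.9976,.0698],[-.0698,.9976]]);L=np.c_[(P[:,:2]-[574.5,115.2])@Rz.T,P[:,2]]
q=L[(abs(L[:,0])<115)&(abs(L[:,1])<90)&(abs(L[:,2]-81)<6)]
a=np.c_[q[:,:2],np.ones(len(q))];c=np.linalg.lstsq(a,q[:,2],rcond=None)[0];print("cover",c,len(q))
e=P[(abs(L[:,2]-81)<5)&(abs(L[:,0])<150)&(abs(L[:,1])<130)];print(cv2.minAreaRect(e[:,:2].astype(np.float32)))
for s in (-85,85):
    for lo in (95,):
        k=(abs(L[:,0]-s)<30)&(abs(L[:,1]+70)<35)&(L[:,2]>lo)&(L[:,2]<125)
        t=P[k]
        if len(t):
            top=np.percentile(t[:,2],90); u=t[t[:,2]>top-5]
            print(s,len(t),"z",top,"mean",u.mean(0),"mid",(u.min(0)+u.max(0))/2,cv2.minAreaRect(u[:,:2].astype(np.float32)))
for l in ("near_stud_grip","far_stud_grip"):
    for b in finder.boxes_of(l,p)[:2]:
        c,r,w,h=map(int,b["bbox"]);print(l,b, X[r,c])
s=manip.read_state();print(s["tool_pos"],s["q"])
E
python3 st.py
```

```text
time: 23.95
tool_pos: [584.7, 3.8, 223.3]
eef_rot: [2.137, 2.3, 0.005]
force: [-0.2, -0.4, 0.2]
finger_gap: 28.3
grasp_force: 0.0
time: 24.32
tool_pos: [585.9, -24.3, 240.2]
eef_rot: [-2.137, -2.302, -0.001]
force: [-0.2, 0.6, 0.5]
finger_gap: 29.8
grasp_force: 0.0
cover [ 0.   -0.   80.67] 32732
((577.2587890625, 76.5009765625), (250.5546417236328, 142.4541473388672), 4.338468074798584)
-85 687 z 117.2724767835398 mean [495.38  38.81 116.05] mid [495.07  38.71 115.56] ((495.0928955078125, 38.70451354980469), (10.411761283874512, 33.65665817260742), 3.640658140182495)
85 685 z 117.32032094732412 mean [664.04  51.3  116.08] mid [664.61  50.96 115.47] ((664.3463134765625, 51.05927276611328), (10.647611618041992, 33.10564422607422), 4.414259433746338)
near_stud_grip {'bbox': [191.2, 118.1, 16.9, 41.5], 'confidence': 0.81} [498.65  38.37 117.04]
far_stud_grip {'bbox': [383.0, 117.7, 19.6, 36.7], 'confidence': 0.9} [665.1   51.76 111.86]
[585.63 -23.86 239.26] [-0.44  0.33  0.54  1.74 -0.19  1.12  0.23]
```

View pics/w7.png

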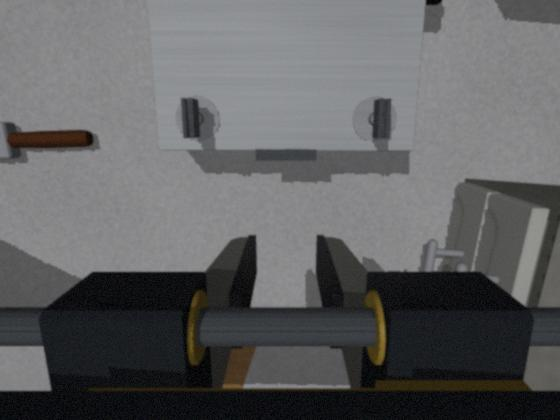

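The wrist view shows the cover shut, with the near bar at (191,118) and the far bar at (383,118), both along the housing's y. I'll do the near stud first.

```bash
python3 -m creep '0.014 -0.017 0 0 0.03; 0.02 -0.025 0.01 0 0.03; 0.02 -0.025 0.02 0 0.03; 0.015 -0.019 0.03 0 0.03; 0 0 0.02 0 0.03'; python3 -m creep '0 0 0.01 0 0.03; 0 0 0 0 0.03; 0 0 0 0 0.03'
```

```text
time: 25.1
tool_pos: [493.0, 39.4, 158.5]
eef_rot: [-2.132, -2.304, 0.002]
force: [-0.4, 1.0, -0.1]
finger_gap: 30.2
grasp_force: 0.0
time: 25.48
tool_pos: [496.0, 37.1, 150.6]
eef_rot: [2.138, 2.301, 0.001]
force: [0.3, -0.9, 0.9]
finger_gap: 30.0
grasp_force: 0.0
```

```bash
python3 -m creep '0.0016 -0.0008 0.02 0 0.03; 0 0 0.02 0 0.03; 0 0 0.012 0 0.03; 0 0 0.006 0 0.03; 0 0 0 0 0.03'; python3 -m creep '0 0 0 0 0; 0 0 0 0 0; 0 0 0 0 0; 0 0 0 0 0; 0 0 0 0 0'
```

```text
time: 26.1
tool_pos: [494.5, 38.6, 92.1]
eef_rot: [2.139, 2.301, 0.0]
force: [0.3, -0.8, -0.4]
finger_gap: 30.0
grasp_force: 0.0
time: 26.72
tool_pos: [494.8, 38.8, 92.4]
eef_rot: [2.138, 2.301, 0.001]
force: [0.1, 0.0, 3.5]
finger_gap: 0.7
grasp_force: 1.8
```

```bash
python3 -c "
from h import *
np.set_printoptions(precision=1,suppress=True)
s=manip.read_state();print(s['tool_pos'],s['force'],s['finger_gap'],s['grasp_force'])
p,X=shot('side')
P=X.reshape(-1,3);k=np.isfinite(P).all(1)
P=P[k]
t=P[(np.hypot(P[:,0]-495,P[:,1]-39)<28)&(P[:,2]>84)]
for z in range(84,200,6):
  q=t[abs(t[:,2]-z)<3]
  if len(q): print(z,len(q),q.mean(0)[:2],np.ptp(q,0)[:2])
im=np.array(p['pixels'])[150:230,220:320,::-1];cv2.imwrite('pics/s8.png',cv2.resize(im,None,fx=7,fy=7,interpolation=cv2.INTER_CUBIC))"
```

```text
[494.8  38.8  92.4] [0.1 0.  3.5] 0.6533912260979746 1.8152588792145252
84 30 [498.1  34.2] [50.  42.3]
90 9 [493.4  38.9] [31.8 36.1]
96 5 [499.6  25. ] [ 8.8 21.3]
102 5 [498.1  23.1] [ 6.4 18.8]
108 5 [501.8  24.5] [ 8.8 10.3]
114 9 [498.9  23.4] [ 9.4 15.2]
120 10 [501.1  25.7] [17.  12.9]
126 12 [496.   27.9] [22.7  8.1]
132 11 [499.4  29.6] [28.8 16.9]
138 14 [500.3  29.1] [29.3 15.5]
144 16 [498.5  28.5] [29.2  9.1]
150 7 [498.7  27. ] [26.5 12.7]
156 13 [497.2  29. ] [31.2 18.3]
162 17 [498.1  27.1] [30.5  9. ]
168 10 [496.   28.2] [29.9 13.3]
174 21 [498.7  26.9] [35.2  7.6]
180 11 [503.4  27.3] [25.3 11.4]
186 9 [500.3  26.3] [34.8  9.8]
192 3 [505.3  29.3] [5.3 4.4]
198 3 [503.5  38.4] [ 2.1 19.6]
```

View pics/s8.png

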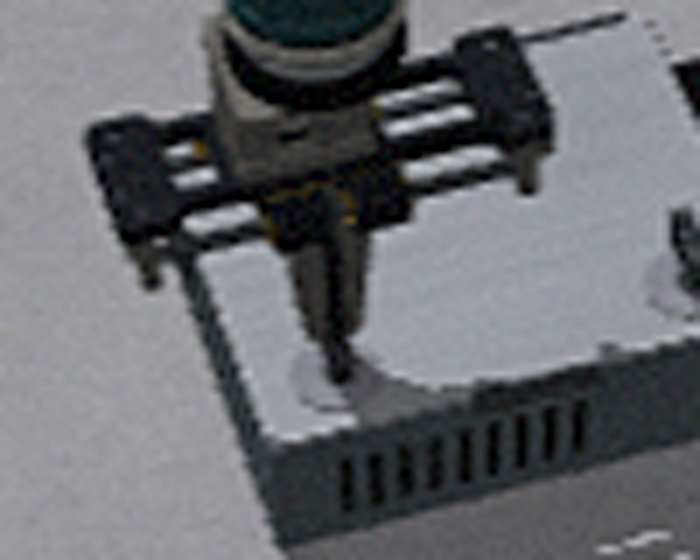

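The crop shows the fingers closed on top of the bar at about (340,340). The real tips sit about 25 mm above the reported TCP, which also explains why I felt no contact with the cover and gripped the jar by its cap. I'll reopen and go about 21 mm lower.

```bash
python3 -m creep '0 0 0 0 0.03; 0 0 0 0 0.03; 0 0 0 0 0.03; 0 0 0.011 0 0.03; 0 0 0.01 0 0.03'; python3 -m creep '0 0 0 0 0.03; 0 0 0 0 0; 0 0 0 0 0; 0 0 0 0 0; 0 0 0 0 0'
```

```text
time: 27.4
tool_pos: [494.2, 38.7, 70.0]
eef_rot: [-2.138, -2.301, 0.001]
force: [-0.2, -0.2, -0.2]
finger_gap: 30.0
grasp_force: 0.0
time: 28.02
tool_pos: [495.8, 38.8, 71.4]
eef_rot: [2.137, 2.3, 0.003]
force: [4.7, 0.2, -3.0]
finger_gap: 9.9
grasp_force: 30.4
```

```bash
python3 -m creep '0 0.0005 0.003 0 0; 0 0 0.003 0 0; 0 0 0.002 0 0; 0 0 0 0 0'; python3 -m creep '0 0 0.001 0 0; 0 0 0 0 0; 0 0 0 0 0'
```

```text
time: 28.52
tool_pos: [495.8, 38.8, 63.5]
eef_rot: [2.138, 2.3, 0.002]
force: [2.5, -0.2, 6.5]
finger_gap: 9.7
grasp_force: 30.9
time: 28.9
tool_pos: [495.8, 38.8, 62.7]
eef_rot: [2.138, 2.3, 0.003]
force: [2.5, 0.5, 6.9]
finger_gap: 9.3
grasp_force: 30.9
```

```bash
python3 -m creep '0 0 0.001 0 0; 0 0 0 0 0; 0 0 0 0 0'; python3 -m creep '0 0 0.001 0 0; 0 0 0 0 0; 0 0 0 0 0'
```

```text
time: 29.28
tool_pos: [495.8, 38.8, 61.7]
eef_rot: [2.138, 2.3, 0.003]
force: [2.4, 0.7, 7.5]
finger_gap: 9.8
grasp_force: 31.0
time: 29.65
tool_pos: [495.8, 38.8, 61.0]
eef_rot: [2.138, 2.301, 0.003]
force: [1.2, -0.0, 10.7]
finger_gap: 9.7
grasp_force: 31.2
```

```bash
python3 -m creep '0 0.0005 0 0 0; 0 0 0 4 0; 0 0 0 6 0; 0 0 0 0 0'; python3 -c "
from h import *
s=manip.read_state();print(s['moment'],s['q'])"
```

```text
time: 30.15
tool_pos: [496.1, 38.8, 61.0]
eef_rot: [2.332, 2.105, 0.002]
force: [0.9, 0.1, 12.9]
finger_gap: 9.7
grasp_force: 31.4
[-0.16187009 -0.00242398 -0.00728163] [-0.53798846  0.42575658  0.47811965  2.09696664 -0.30642561  0.68378221
  0.04102911]
```

```bash
python3 -m creep '0 0 -0.0005 8 0; 0 0 0 8 0; 0 0 0 8 0; 0 0 0 8 0; 0 0 0 8 0'; python3 -m creep '0 0 0 8 0; 0 0 0 8 0; 0 0 0 8 0; 0 0 0 8 0; 0 0 0 8 0'; python3 -m creep '0 0 0 0 0; 0 0 0 0 0'; python3 -c "
from h import *
s=manip.read_state();print(s['moment'],s['q'])"
```

```text
time: 30.78
tool_pos: [496.8, 38.4, 61.3]
eef_rot: [2.913, 1.174, 0.004]
force: [2.5, -0.7, 7.5]
finger_gap: 10.0
grasp_force: 31.1
time: 31.4
tool_pos: [497.2, 37.6, 61.4]
eef_rot: [3.139, 0.106, 0.006]
force: [3.1, -2.6, 7.6]
finger_gap: 9.9
grasp_force: 31.1
time: 31.65
tool_pos: [497.2, 37.6, 61.4]
eef_rot: [3.138, 0.113, 0.006]
force: [4.0, -2.3, 7.7]
finger_gap: 9.4
grasp_force: 31.1
[-0.64746016 -0.63993437 -0.04363542] [-0.81002828  0.51561485  0.83819717  2.11138278 -0.56713548  0.74806607
 -1.10445324]
```

```bash
python3 -m creep '0 0 0 0 0.03; 0 0 0 0 0.03; 0 0 0 0 0.03; 0 0 -0.01 0 0.03; 0 0 -0.03 0 0.03'; python3 -m creep '0 0 -0.04 0 0.03; 0 0 -0.04 0 0.03; 0 0 -0.04 0 0.03; -0.03 0 -0.02 -8 0.03; -0.03 0 0 -10.7 0.03'; python3 -m creep '0 0 0 -10.7 0.03;0 0 0 -10.7 0.03;0 0 0 -10.7 0.03;0 0 0 -10.7 0.03;0 0 0 -10.7 0.03'; python3 -m creep '0 0 0 -10.7 0.03; 0 0 0 -7.3 0.03; -0.04 0 0 0 0.03; -0.02 0 0 0 0.03; 0 0 0 0 0.03'
```

```text
time: 32.28
tool_pos: [494.1, 38.4, 100.4]
eef_rot: [3.138, 0.114, -0.005]
force: [0.5, 0.7, -0.1]
finger_gap: 30.1
grasp_force: 0.0
time: 32.9
tool_pos: [436.3, 29.8, 241.7]
eef_rot: [-3.077, -0.632, -0.003]
force: [0.2, -0.5, 0.1]
finger_gap: 30.2
grasp_force: 0.0
time: 33.52
tool_pos: [435.8, 29.9, 240.7]
eef_rot: [-2.463, -1.949, -0.0]
force: [0.6, 0.1, 0.1]
finger_gap: 30.0
grasp_force: 0.0
time: 34.15
tool_pos: [440.5, -30.9, 240.7]
eef_rot: [-2.138, -2.301, -0.001]
force: [-0.4, 0.1, -0.3]
finger_gap: 29.8
grasp_force: 0.0
```

```bash
python3 -m creep '0 0.02 0 0 0.03; 0 0.04 0 0 0.03; 0 0.04 0 0 0.03; 0 0.03 0 0 0.03; 0 0.015 0 0 0.03'; python3 -m creep '0 0 0 0 0.03; 0 0 0 0 0.03; 0 0 0 0 0.03'; python3 st.py
```

```text
time: 34.78
tool_pos: [586.1, -17.2, 239.8]
eef_rot: [-2.133, -2.306, 0.003]
force: [-0.5, 0.3, -0.2]
finger_gap: 29.9
grasp_force: 0.0
time: 35.15
tool_pos: [584.5, -18.3, 240.9]
eef_rot: [-2.134, -2.304, -0.002]
force: [-0.3, -0.9, 0.9]
finger_gap: 29.9
grasp_force: 0.0
cover [-0.   -0.   80.65] 34338
((577.100341796875, 79.81193542480469), (250.73416137695312, 148.89332580566406), 4.454634666442871)
-85 504 z 114.60515431148897 mean [495.31  38.41 113.5 ] mid [495.2   38.53 112.72] ((495.1992492675781, 38.50567626953125), (34.06110382080078, 9.49262809753418), 4.326115131378174)
85 677 z 117.22320704711156 mean [664.08  50.82 116.01] mid [664.38  50.64 115.33] ((664.4345092773438, 50.67842102050781), (10.926566123962402, 33.283695220947266), 4.378666400909424)
near_stud_grip {'bbox': [191.8, 125.3, 41.6, 14.7], 'confidence': 0.59} [495.27  38.07 110.09]
far_stud_grip {'bbox': [382.4, 125.8, 15.9, 35.2], 'confidence': 0.81} [662.87  51.11 115.58]
far_stud_grip {'bbox': [240.6, 366.9, 30.6, 43.3], 'confidence': 0.64} [ 540.98 -286.81    4.06]
[584.95 -18.27 240.82] [-0.81  0.46  1.06  1.76 -0.43  1.18  0.46]
```

The near stud is caught: its bar lies along the housing's x and its top is 2.7 mm lower. Now the far stud.

```bash
python3 -m creep '0.013 0.017 0 0 0.03; 0.018 0.025 0.01 0 0.03; 0.018 0.025 0.02 0 0.03; 0.014 0.018 0.03 0 0.03; 0 0 0.02 0 0.03'; python3 -m creep '0 0 0.01 0 0.03; 0 0 0 0 0.03; 0 0 0 0 0.03; 0 0 0 0 0.03'
```

```text
time: 35.92
tool_pos: [665.1, 52.4, 158.6]
eef_rot: [-2.131, -2.307, 0.002]
force: [-0.2, 0.8, -0.2]
finger_gap: 30.0
grasp_force: 0.0
time: 36.42
tool_pos: [665.6, 50.6, 151.6]
eef_rot: [2.134, 2.304, 0.002]
force: [-0.7, -0.6, 0.9]
finger_gap: 30.3
grasp_force: 0.0
```

```bash
python3 -m creep '0.0004 -0.0005 0.02 0 0.03; 0 0 0.03 0 0.03; 0 0 0.02 0 0.03; 0 0 0.0105 0 0.03; 0 0 0 0 0.03'; python3 -m creep '0 0 0 0 0.03; 0 0 0 0 0; 0 0 0 0 0; 0 0 0 0 0; 0 0 0 0 0'; python3 -m creep '0 0 0.003 0 0; 0 0 0.003 0 0; 0 0 0.002 0 0; 0 0 0.001 0 0; 0 0 0 0 0'
```

```text
time: 37.05
tool_pos: [664.4, 51.0, 69.3]
eef_rot: [-2.134, -2.305, 0.002]
force: [0.2, 0.1, -0.0]
finger_gap: 30.0
grasp_force: 0.0
time: 37.67
tool_pos: [665.4, 51.3, 70.7]
eef_rot: [2.134, 2.304, 0.002]
force: [1.9, 1.0, 3.9]
finger_gap: 9.5
grasp_force: 39.8
time: 38.3
tool_pos: [665.4, 51.3, 61.6]
eef_rot: [2.134, 2.304, 0.002]
force: [0.7, 1.0, 8.0]
finger_gap: 9.5
grasp_force: 40.0
```

```bash
python3 -m creep '0 0 0.0005 0 0; 0 0 0 4 0; 0 0 0 6 0; 0 0 0 0 0'; python3 -c "
from h import *
s=manip.read_state();print(s['moment'],s['q'])"
```

```text
time: 38.8
tool_pos: [665.7, 51.3, 61.3]
eef_rot: [2.327, 2.109, 0.002]
force: [0.6, 0.4, 7.7]
finger_gap: 9.9
grasp_force: 37.2
[ 0.03200109 -0.11394871  0.01728093] [-0.71111877  0.80648795  0.88653563  1.69154686 -0.72534664  1.00284231
  0.33795921]
```

```bash
python3 -m creep '0 0 0 8 0; 0 0 0 8 0; 0 0 0 8 0; 0 0 0 8 0; 0 0 0 8 0'; python3 -m creep '0 0 0 8 0; 0 0 0 8 0; 0 0 0 8 0; 0 0 0 8 0; 0 0 0 8 0'; python3 -m creep '0 0 0 0.3 0; 0 0 0 0 0'; python3 -c "
from h import *
s=manip.read_state();print(s['moment'],s['q'])"
```

```text
time: 39.42
tool_pos: [666.7, 50.8, 61.7]
eef_rot: [2.909, 1.18, 0.006]
force: [2.8, -1.2, 6.8]
finger_gap: 9.7
grasp_force: 35.7
time: 40.05
tool_pos: [667.2, 49.8, 62.0]
eef_rot: [3.137, 0.113, 0.009]
force: [4.9, -1.5, 7.2]
finger_gap: 9.9
grasp_force: 35.6
time: 40.3
tool_pos: [667.2, 49.7, 61.9]
eef_rot: [3.137, 0.112, 0.009]
force: [3.9, -1.9, 7.2]
finger_gap: 10.0
grasp_force: 35.7
[-0.34084259 -0.84485449 -0.0077248 ] [-0.83966052  0.97302931  1.16636272  1.69852169 -0.97482366  1.15953006
 -0.89286161]
```

Turned 90°. I'll release, back off and check everything.

```bash
python3 -m creep '0 0 0 0 0.03; 0 0 0 0 0.03; 0 0 0 0 0.03; 0 0 -0.01 0 0.03; 0 0 -0.03 0 0.03'; python3 -m creep '0 0 -0.04 0 0.03; 0 0 -0.04 0 0.03; 0 0 -0.04 0 0.03; -0.02 0 -0.02 -8 0.03; -0.02 0 0 -10.7 0.03'; python3 -m creep '0 0 0 -10.7 0.03;0 0 0 -10.7 0.03;0 0 0 -10.7 0.03;0 0 0 -10.7 0.03;0 0 0 -10.7 0.03'; python3 -m creep '0 0 0 -10.7 0.03; 0 0 0 -7.3 0.03; -0.04 -0.02 0 0 0.03; -0.02 -0.02 0 0 0.03; 0 0 0 0 0.03'; python3 -m creep '0 0 0 0 0.03; 0 0 0 0 0.03'; python3 st.py; python3 -c "
from h import *
np.set_printoptions(precision=1,suppress=True)
p,X=shot('top');save(p,'t9')
for l in ['jar','wine_bottle','tumbler','mug','paint_a']:
  for b in finder.boxes_of(l,p)[:2]: print(l,b)"
```

```text
time: 40.92
tool_pos: [663.6, 51.4, 99.9]
eef_rot: [3.139, 0.112, -0.005]
force: [0.5, 0.9, 0.1]
finger_gap: 30.1
grasp_force: 0.0
time: 41.55
tool_pos: [625.5, 44.8, 242.7]
eef_rot: [3.077, 0.629, 0.005]
force: [-0.0, 0.5, 0.6]
finger_gap: 30.2
grasp_force: 0.0
time: 42.18
tool_pos: [625.0, 45.2, 241.1]
eef_rot: [2.465, 1.947, 0.001]
force: [-0.4, -0.5, 0.4]
finger_gap: 29.8
grasp_force: 0.0
time: 42.8
tool_pos: [588.7, -19.8, 241.5]
eef_rot: [-2.142, -2.298, -0.002]
force: [-0.5, 1.5, 0.5]
finger_gap: 30.0
grasp_force: 0.0
time: 43.05
tool_pos: [590.3, -16.1, 240.4]
eef_rot: [2.134, 2.305, -0.0]
force: [-1.6, 0.0, 0.3]
finger_gap: 30.2
grasp_force: 0.0
cover [ 0.   -0.   80.63] 34946
((577.206787109375, 80.22344970703125), (250.4749755859375, 150.68951416015625), 4.390113353729248)
-85 498 z 114.51137734614274 mean [495.72  38.42 113.47] mid [495.31  38.66 112.89] ((495.20001220703125, 38.33576583862305), (34.40730285644531, 9.461009979248047), 4.457921028137207)
85 496 z 114.56304360306727 mean [664.22  50.63 113.51] mid [664.41  50.79 112.62] ((664.4696044921875, 50.676570892333984), (34.196624755859375, 9.474053382873535), 4.424465179443359)
near_stud_grip {'bbox': [186.7, 127.3, 43.5, 15.0], 'confidence': 0.83} [496.25  37.94 108.23]
far_stud_grip {'bbox': [377.2, 128.9, 44.6, 8.1], 'confidence': 0.56} [666.07  50.32 109.15]
[590.04 -16.61 240.34] [-0.8   0.47  1.05  1.75 -0.44  1.18  0.45]
jar {'bbox': [384.1, 239.8, 14.2, 19.7], 'confidence': 0.65}
wine_bottle {'bbox': [456.7, 185.1, 53.2, 33.5], 'confidence': 0.88}
tumbler {'bbox': [116.8, 211.6, 36.3, 29.4], 'confidence': 0.86}
tumbler {'bbox': [453.8, 184.3, 54.6, 32.2], 'confidence': 0.65}
mug {'bbox': [104.9, 266.6, 44.6, 35.2], 'confidence': 0.86}
paint_a {'bbox': [373.6, 159.1, 17.5, 18.0], 'confidence': 0.67}
paint_a {'bbox': [471.4, 252.4, 23.3, 11.5], 'confidence': 0.59}
```

View pics/t9.png

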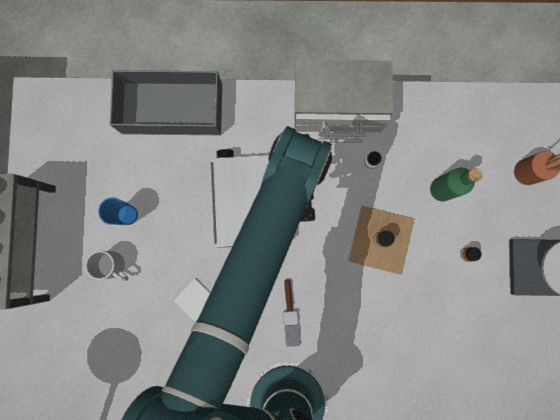

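The top view shows the cover shut, the jar upright on the cardboard at (385,239), and the bystanders where they were. Both studs measure as caught, and the arm is clear of everything.

```bash
python3 -c "
from station import manip
print(manip.hand_in())"
```

```text
the job is handed in; nothing more can be done
None
```

I set the jar upright on the cardboard, shut the cover and locked both studs in their catches, left the other items standing where they were, and handed the job in at about 43 s of the 70 s limit.

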